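# Fit the last wooden end piece to a bag handle

## Task

Fit the loose octagonal wooden end piece to the bag handle held in the vice: thread it onto the free leg, ease it round the bend without forcing it, press it firmly home against the hand grip so that it beds, then let go of it. Leave the other things on the bench where they are.

Things in the scene. Friction and masses are not known exactly. Their poses are not given: they have to be found in the camera images.
- vise: Grey bench vice bolted to the bench (fixed in an episode, placed and turned differently each time), base 120 x 100 mm, jaws' top 155 mm above the bench. Origin: centre of the underside of its base; z up. It grips one leg of the handle; its screw and tommy bar point along its +y. The handle's origin is at (135, -118, 140) mm in this frame, axes parallel.
- handle: U-shaped bag handle of polished 10 mm steel rod, held level by the vice, rod axis 140 mm above the bench. Origin: on the rod axis, middle of the cross bar; z up; the cross bar lies along y, straight from y = -58 to +58 mm; both legs point along -x. The rod is marked if the end piece ever presses on the handle or its grip with 12 N or more.
- grip: Turned wooden hand grip fixed on the middle of the cross bar, 64 mm long, 25 mm diameter at its ends; origin and axes those of handle, so the end face nearest the free leg, faced with a thin cork washer, is at y = -32 mm. The end piece beds on the cork under a steady push of 5 N or more for half a second. A second octagonal end piece is already fixed at its other end.
- end_piece: The loose wooden end piece: octagonal prism 34 mm across flats, 24 mm long (along its x axis), through bore of 13 mm along x. Origin: middle of the bore. z and y are each square to a pair of flats. 22 g, or 0.8 to 1.3 times that. It starts lying on a flat on the bench, bore level. Either end may go first. Home, its origin is at y = -44 mm in the handle's frame.
- spacer: Bystander: flat round wooden ring, 40 mm across, 10 mm thick, lying on the bench. Origin: centre of underside.
- weight: Bystander: steel pattern weight with a knob, 64 mm across, 46 mm high. Origin: centre of underside.
- jar: Bystander: glass jar with a steel cap, 56 mm across, 70 mm high. Origin: centre of underside.
- mallet: Bystander: small mallet lying on the bench, 240 mm long, handle towards its -x. Origin: about the middle of its length.
- bend_start (a point): Point on the handle's rod axis where the free side's bend begins, (0, -58) mm in the handle's frame. From here a level quarter bend of 60 mm radius about (-60, -58) leads to (-60, -118), then a straight leg to its rounded tip at (-110, -118). Bent by hand: the free side may stand up to 4 degrees out of square, turned open or closed about this point (tip up to 8 mm off to either side).
Mind the look-alikes: they are no part of the job. Of the things shaped like the end_piece, the wooden one is meant.

How it is judged:
By the outcome, as a careful person would: the job done as asked, in the order asked, and still so for the second after the job is handed in, with the robot touching nothing.
It also fails if it takes over 72 s, if anything falls off the work surface, if the arm or the gripper's body presses on something with over 40 N, if the wrist force passes 120 N, or if a joint passes its speed limit or range.

## Robot

A 7-joint arm with a two-finger parallel gripper is mounted at the origin on the work surface. World frame = base frame: x ahead of the robot, y to its left, z up, the work surface at z = 0. Lengths are in m, angles in rad, forces in N, time in s.
With the tool pointing down it reaches from about 0.425 to 0.8 m from the base axis. Payload 8.3 kg.
Tool frame: the origin (TCP) lies midway between the tips of the shut fingers; the grasp point (between the pads) lies 19 mm behind it; z points along the fingers, y is the line along which they close (so a half turn about z gives the same grasp; the last joint's range is limited). The gripper opens to 85 mm and grips with 20 to 120 N. Pads are 22 mm wide; open, the fingers measure 114 mm over their backs; the gripper's body (76 mm by 85 mm) begins 54 mm behind the grasp point. The pads swing forward as they close: fully open they stand 13 mm farther back than shut.
Start: joints at [1.096, 0.383, 0.016, 1.37, -0.006, 1.388, -0.046], TCP at [0.25, -0.573, 0.231] pointing down, gripper open.
Joint ranges: [-2.95, 2.95], [-0.25, 2.06], [-1.52, 1.56], [0.18, 2.33], [-1.44, 4.58], [0.02, 2.06], [-3.01, 3.01]. Speed limits (rad/s): [2.39, 2.39, 3.01, 3.01, 3.14, 3.14, 3.14].

## Interface

Orientations are given as a unit quaternion [w, x, y, z].
In Python, from plant import env, vision, ticket gives the robot as it stands.
- The arm moves only by the tool jog_arm, never from a script. Its argument "plan" is a list of rows, each an object with "translation": the shift along the tool's x, y, z in cm, a list of three; "turn": the turn about the tool's z in rad; "claw": the opening, from -1 (shut) to 1 (fully open), so that 0 is half open. In form: [{"translation": [tx, ty, tz], "turn": turn, "claw": claw}, ...]. A call has 1 to 20 rows; each row shifts and turns the commanded pose from where the row before left it, along the tool's axes as they then stand; what a row does not reach is not made up. A row lasts 1/12 s, in which the tool goes at most 41.7 mm and 7.16 degrees, less where a joint would pass 70% of its speed; a pose out of reach is approached as far as the arm can. A call with a gripper value outside its range is refused whole. The fingers move at their own pace and stop on an object; "squeeze" is the grip in N (left out, the last holds). Time passes only in rows, so rows that do not move let the fingers close. It gives the time, the measured TCP pose, the force, the opening and the grip force at its end, in the units of the state.
- env.sense(): the state, without advancing time (a new reading comes with each control period).
- vision.camera(name): name is "scene" or "top"; returns (picture, depth): 400x640x3 uint8, blue, green, red; 400x640 float32, m along the optical axis (not along the pixel's ray), 0 where there is no reading.
- vision.camera_info(name): a dict with "fx", "fy", "cx", "cy" (pixels), "pose" (4x4, takes a point from camera to world coordinates). Camera axes: x right, y up, looking along -z (the intrinsics and any distortion apply to the point x, -y, -z); pixel columns grow to the right and rows downward; lengths in m; the calibration is good to about 2 mm. A picture is of the moment at which its call begins. camera_info takes no time and is no camera call.
- ticket.sign_off(): hands the job in; it is judged then, once.
The state is a dict: "clock": time; "joints": joint angles; "dq": joint speeds; "effort": joint torques, N m; "ee_pos": TCP position; "tool_rot": TCP orientation; "contact_force": force on the tool from outside, world axes, zero at the start; "moment": the same for the moment, N m; "gripper_width": finger opening in m; "finger_force": force on a finger pad.
Only numpy, scipy, OpenCV 4.12 (cv2) and the standard library are available. Lean on these libraries where they do the work, as an engineer would, in place of code of your own. Each camera call takes 0.05 s, during which the arm holds its last target. There are 200 camera calls.

## Working session

There is one attempt and no reset: what is moved stays moved. The work goes in short steps, Python scripts to look and compute and a tool call to move; the robot and the scene stay as the last step left them, time stands still between calls to the robot, and variables do not carry over. Pictures are saved under pics/ and viewed, at most 10 in all, crops included, and the job is handed in when it is done.

Besides the shell and the picture viewer there is one more tool, called after ">>>" as name([rows], argument=value, ...), one row to a line, values as JSON. jog_arm: Moves the arm, as the interface text tells. Its arguments: {"type":"object","properties":{"plan":{"type":"array"},"squeeze":{"type":"number"}},"required":["plan"]}

```bash
mkdir -p pics; ls; cat > h.py <<'E'
import numpy as np, cv2
from plant import env, vision, ticket
def grab(n):
    im,d=vision.camera(n); np.savez(f'{n}.npz',im=im,d=d); return im,d
def load(n):
    z=np.load(f'{n}.npz'); return z['im'],z['d']
def world(n,u,v,z):
    i=vision.camera_info(n); P=np.array(i['pose'])
    p=np.stack([(u-i['cx'])/i['fx']*z,-(v-i['cy'])/i['fy']*z,-z,np.ones_like(z)],-1)
    return (p@P.T)[...,:3]
def cloud(n):
    im,d=load(n); v,u=np.mgrid[:400,:640]
    return im,d,world(n,u.astype(float),v.astype(float),d.astype(float))
def plane(n,u,v,h):
    a=world(n,np.float64(u),np.float64(v),np.float64(1)); c=np.array(vision.camera_info(n)['pose'])[:3,3]
    return c+(a-c)*(h-c[2])/(a[2]-c[2])
E
python3 - <<'E'
from h import *
for n in('scene','top'):
    im,d=grab(n); cv2.imwrite(f'pics/{n}0.png',im); i=vision.camera_info(n); print({k:v for k,v in i.items()})
print(env.sense())
E
```

```text
pics
{'fx': 500.8850655499587, 'fy': 500.8850655499587, 'cx': 316.82913145098667, 'cy': 199.70022461901326, 'pose': array([[ 0.63677863, -0.45824024,  0.62010391,  1.42216531],
       [ 0.77101437,  0.38578916, -0.50665922, -0.70803528],
       [-0.00705772,  0.80073879,  0.5989721 ,  0.97696521],
       [ 0.        ,  0.        ,  0.        ,  1.        ]])}
{'fx': 413.8204548578831, 'fy': 413.8204548578831, 'cx': 309.6404526485341, 'cy': 199.84099044813885, 'pose': array([[-0.09941484,  0.97274963, -0.20946324,  0.30200688],
       [-0.99503505, -0.09817683,  0.01632635,  0.01599836],
       [-0.00468298,  0.21004635,  0.97768021,  1.17870657],
       [ 0.        ,  0.        ,  0.        ,  1.        ]])}
{'clock': 0.1, 'joints': array([ 1.09612292,  0.3841408 ,  0.01640037,  1.37103893, -0.00631125,
        1.38820236, -0.04649112]), 'dq': array([ 0.00015086, -0.00193215,  0.00058881, -0.00289807,  0.00077747,
        0.00117158,  0.00113567]), 'effort': array([ 2.93392717e-03, -6.29140949e+01,  8.47442038e-01, -3.72754490e+01,
        1.67318451e-02,  1.05829342e-02, -4.68370627e-05]), 'ee_pos': array([ 0.2499917 , -0.57233454,  0.23039193]), 'tool_rot': array([-8.49325063e-04,  9.78874940e-01,  2.04458049e-01, -1.88930542e-04]), 'contact_force': array([-1.15527245, -0.97016875,  0.53700167]), 'moment': array([-0.02447841,  0.025509  ,  0.00383267]), 'finger_force': 0.0, 'gripper_width': 0.08548117903032879}
```

View pics/scene0.png

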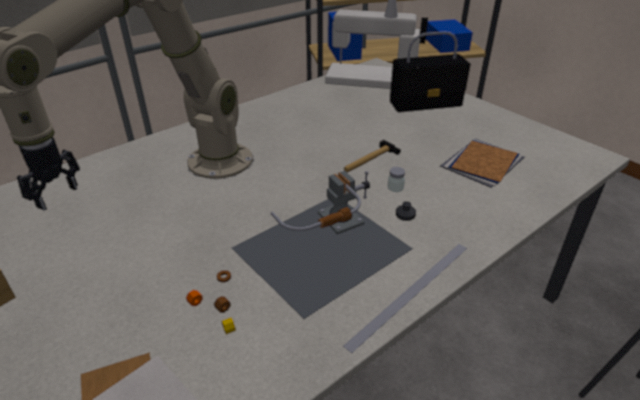

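View pics/top0.png

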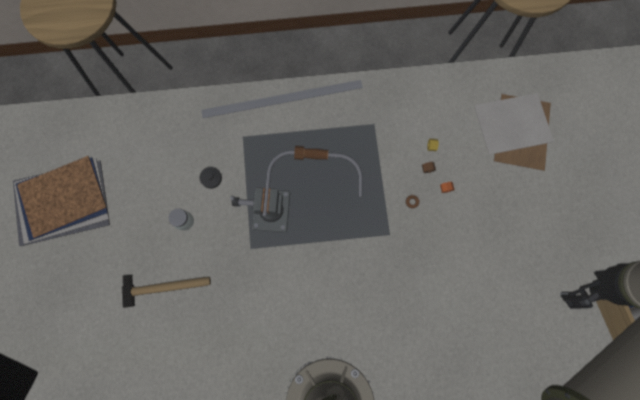

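The wooden piece is at top-view (428,167), with orange and yellow look-alikes at (447,187) and (433,145) and the spacer at (412,201). The free leg's tip is at (360,195), and the grip is at about (311,153).

```bash
python3 - <<'E'
from h import *
im,d,W=cloud('top')
def en(im,x0,y0,w,h,s): return cv2.convertScaleAbs(cv2.resize(im[y0:y0+h,x0:x0+w],None,fx=s,fy=s,interpolation=cv2.INTER_CUBIC),alpha=1.6)
a=en(im,235,130,140,110,5);cv2.imwrite('pics/handle.png',a)
b=en(im,400,130,60,85,6)
im2,d2,W2=cloud('scene')
c=en(im2,180,260,70,80,6)
h=max(b.shape[0],c.shape[0]);f=lambda q:cv2.copyMakeBorder(q,0,h-q.shape[0],0,0,cv2.BORDER_CONSTANT)
cv2.imwrite('pics/piece.png',np.hstack([f(b),f(c)]))
for n,Wn,box in(('top',W,(415,150,445,180)),('scene',W2,(208,290,238,318))):
    x0,y0,x1,y1=box;P=Wn[y0:y1,x0:x1].reshape(-1,3);P=P[P[:,2]>.028];print(n,len(P),P.mean(0),P.max(0),np.median(Wn[y0,x0:x1,2]))
for n,Wn in(('top',W),('scene',W2)):
  P=Wn.reshape(-1,3);m=(abs(P[:,2]-.143)<.012)&(P[:,0]>.3)&(P[:,0]<.8)&(abs(P[:,1])<.3);print(n,m.sum(),P[m].min(0),P[m].max(0))
  np.save(n+'rod.npy',P[m])
E
```

```text
top 87 [ 0.59541332 -0.33399804  0.09920999] [0.62603247 0.01599836 1.17870657] 0.0019664168751173383
scene 98 [ 0.62351441 -0.36265693  0.0421782 ] [ 1.42216531 -0.34282128  0.97696521] 0.0003241605498771061
top 1134 [ 0.49632285 -0.14277805  0.13115469] [0.67372995 0.20099607 0.15498271]
scene 942 [ 0.49912752 -0.14373657  0.13110439] [0.67340607 0.19972234 0.15495942]
```

View pics/handle.png

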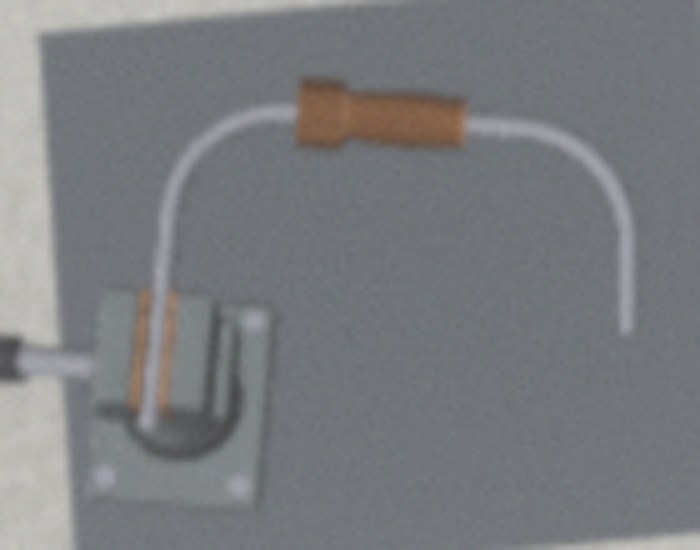

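View pics/piece.png

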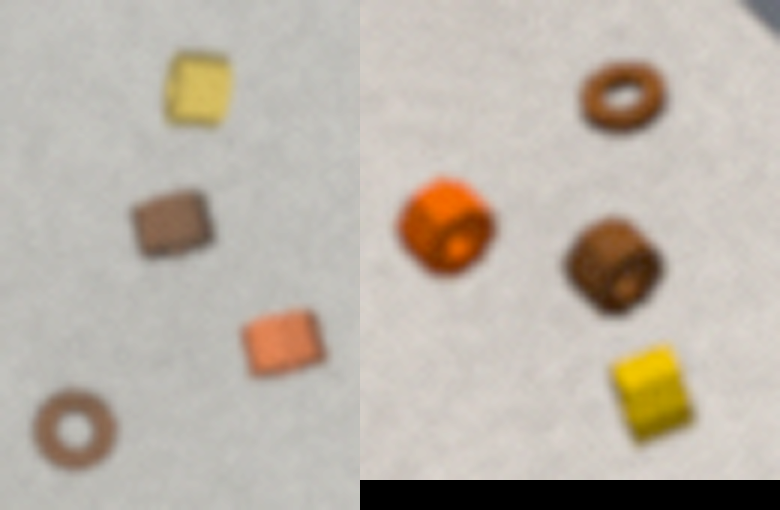

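```bash
python3 - <<'E'
from h import *
for n,box in(('top',(415,150,445,183)),('scene',(205,288,240,320))):
    im,d,W=cloud(n);x0,y0,x1,y1=box
    P=W[y0:y1,x0:x1].reshape(-1,3);k=d[y0:y1,x0:x1].ravel()>0
    floor=P[k&(P[:,2]<.008),2].mean()
    for lo,hi in((.029,.045),(.012,.045)):
        Q=P[k&(P[:,2]>lo)&(P[:,2]<hi)]
        print(n,len(Q),floor,Q.mean(0),cv2.minAreaRect((Q[:,:2]*1000).astype(np.float32)),np.percentile(Q[:,2],90))
c=np.array([[132,207],[200,190],[214,242],[142,260]])/6+[400,130]-.4
print([plane('top',u,v,.028)[:2].round(4) for u,v in c])
from scipy.optimize import least_squares
# handle: frame origin O, yaw th ; rod top points z
for n in('top','scene'):
    R=np.load(n+'rod.npy');
    def loc(p,R):
        c,s=np.cos(p[2]),np.sin(p[2]);q=R[:,:2]-p[:2];return np.c_[q[:,0]*c+q[:,1]*s,-q[:,0]*s+q[:,1]*c]
    def dist(p):
        q=loc(p,R[:,:]);x,y=q.T
        # free side rotated about bend start by p[3]
        m=y<-.058;c,s=np.cos(p[3]),np.sin(p[3]);xx,yy=x,y+.058
        xf=np.where(m,xx*c+yy*s,x);yf=np.where(m,-xx*s+yy*c-.058,y)
        x,y=xf,yf
        ay=np.abs(y)
        dl=np.where(x<-.06,np.abs(ay-.118),np.where(ay>.058,np.abs(np.hypot(x+.06,ay-.058)-.06),np.abs(x)))
        sg=np.where(x<-.06,ay-.118,np.where(ay>.058,np.hypot(x+.06,ay-.058)-.06,x))
        return sg,x,y,ay
    p=np.array([.66,.026,.05,0])
    for it in range(6):
        sg,x,y,ay=dist(p); gd=(abs(sg)<(.012 if it<3 else .008))&(ay>.036)&~((y>.1)&(x<-.07))&(x>-.112)
        f=lambda p:dist(p)[0][gd]
        r=least_squares(f,p,loss='soft_l1',f_scale=.002);p=r.x
    sg,x,y,ay=dist(p);fr=gd&(y<-.058)
    print(n,p,np.degrees(p[2:]),gd.sum(),fr.sum(),np.std(sg[gd]),'xmin free',x[fr].min(),'z',np.percentile(R[gd,2],[10,50,90]),np.percentile(R[fr,2],[50,90]))
E
```

```text
top 77 0.0007637506516580977 [ 0.61275964 -0.3562633   0.03376341] ((591.6636352539062, -365.42010498046875), (76.2434310913086, 28.193687438964844), 23.97304916381836) 0.03758695873861591
top 130 0.0007637506516580977 [ 0.61410779 -0.35539239  0.02880608] ((613.6160278320312, -364.068603515625), (106.22733306884766, 50.299163818359375), 0.680205762386322) 0.036406935737637564
scene 97 0.0004064359076135838 [ 0.62263175 -0.36078627  0.03320315] ((637.7750244140625, -367.6372985839844), (30.541473388671875, 85.43887329101562), 69.08425903320312) 0.03587521447859996
scene 196 0.0004064359076135838 [ 0.6205861  -0.36097913  0.0271635 ] ((640.2786865234375, -359.8559265136719), (37.13276290893555, 86.98712921142578), 84.52416229248047) 0.03508363719675489
[array([ 0.6213, -0.3361]), array([ 0.6264, -0.3701]), array([ 0.6   , -0.3726]), array([ 0.5946, -0.3368])]
top [ 0.64632072 -0.02894713 -0.17407517  0.0379533 ] [-9.97377245  2.17456379] 395 203 0.002891169414147146 xmin free -0.10656810569617099 z [0.14120538 0.14437826 0.14746631] [0.1446799  0.14744672]
scene [6.49689779e-01 3.64115179e-02 1.32843579e-01 3.92342153e-06] [7.61137644e+00 2.24795495e-04] 210 150 0.0038029548074898353 xmin free -0.03400380896291689 z [0.13737066 0.14489325 0.15262747] [0.14456483 0.15234709]
```

```bash
cat > fit.py <<'E'
from h import *
from scipy.optimize import least_squares
from scipy.ndimage import map_coordinates
def curve(p,s):
    # s from bend start (0) along the free side; negative: bar. returns world xy, tangent yaw
    O=p[:2];L=60e-3*np.pi/2
    s=np.asarray(s,float);a=np.clip(s,0,L)/.06
    x=-.06+.06*np.cos(a)-np.clip(s-L,0,None); y=-.06*np.sin(a)
    t=p[3];c,si=np.cos(t),np.sin(t)
    X=c*x-si*y;Y=si*x+c*y-.058-np.clip(s,None,0)
    X=np.where(s<0,0,X);Y=np.where(s<0,-.058-s,Y)
    c,si=np.cos(p[2]),np.sin(p[2])
    ang=np.where(s<0,0,t+0*a)-np.where(s>0,a,0)
    # direction of travel home (decreasing s): local bar dir = +y rotated
    return np.stack([O[0]+c*X-si*Y,O[1]+si*X+c*Y],-1), np.pi/2+p[2]+ang
E
python3 - <<'E'
from fit import *
rd=np.array([[475,124],[510,125],[570,148],[612,195],[628,250],[627,325]])/5+[235,130]-.4
lf=np.array([[290,112],[230,125],[185,165],[168,215],[155,330]])/5+[235,130]-.4
A=np.array([plane('top',u,v,.141)[:2] for u,v in rd]);B=np.array([plane('top',u,v,.141)[:2] for u,v in lf])
g=plane('top',467/5+234.6,123/5+129.6,.14);tip=plane('top',627/5+234.6,332/5+129.6,.14);oc=plane('top',298/5+234.6,112/5+129.6,.14)
print(A.round(4),B.round(4),g,tip,oc)
yaw=np.arctan2(*(oc-g)[1::-1])-np.pi/2
m=oc+(g-oc)*(56/88)
print('yaw0',np.degrees(yaw),np.linalg.norm(oc-g),m)
S=np.linspace(-.02,.145,700)
def f(p):
    C,_=curve(p,S);d1=np.min(np.linalg.norm(A[:,None]-C[None],axis=2),1)
    # left side mirror
    q=[0,0,0,0];C0,_=curve(q,S);C0=C0*[1,-1];c,s=np.cos(p[2]),np.sin(p[2])
    C0=C0@np.array([[c,s],[-s,c]])+p[:2]
    d2=np.min(np.linalg.norm(B[:,None]-C0[None],axis=2),1)
    return np.r_[d1,d2]
r=least_squares(f,[m[0],m[1],yaw,0],x_scale=[.01,.01,.1,.1],diff_step=1e-3);print(r.x,np.degrees(r.x[2:]),r.fun.round(4))
p=r.x;E=curve(p,.06*np.pi/2+.05);print('tip',E,'grip face',curve(p,-.026))
np.save('p.npy',p)
# refine with depth-cloud intensity: cross-section centroid of brightness in both cameras
E
```

```text
[[ 0.6405 -0.0656]
 [ 0.6381 -0.0838]
 [ 0.6224 -0.1137]
 [ 0.5948 -0.1324]
 [ 0.5645 -0.137 ]
 [ 0.525  -0.1315]] [[0.6569 0.0305]
 [0.653  0.0625]
 [0.6335 0.0878]
 [0.6073 0.0988]
 [0.5468 0.1103]] [ 0.6418216  -0.06157392  0.14      ] [ 0.52159365 -0.13117127  0.14      ] [0.65683944 0.02629618 0.14      ]
yaw0 -9.698692144886403 0.08914420892128327 [ 0.64728263 -0.02962116  0.14      ]
[ 0.6458749  -0.02231332 -0.12635677  0.05479076] [-7.23970948  3.1392794 ] [0.0002 0.0001 0.002  0.0009 0.0023 0.0004 0.0043 0.0025 0.0001 0.0024
 0.0044]
tip (array([ 0.52455697, -0.1318318 ]), np.float64(-0.0715660056151819)) grip face (array([ 0.64184223, -0.05405821]), np.float64(1.4444395595430914))
```

```bash
cat >> fit.py <<'E'
def proj(n,P):
    i=vision.camera_info(n);T=np.linalg.inv(np.array(i['pose']));q=np.c_[P,np.ones(len(P))]@T.T
    return np.c_[i['cx']-i['fx']*q[:,0]/q[:,2],i['cy']+i['fy']*q[:,1]/q[:,2]]
def left(p,s):
    C,a=curve([0,0,0,0],s);C=C*[1,-1];c,s_=np.cos(p[2]),np.sin(p[2])
    return C@np.array([[c,s_],[-s_,c]])+p[:2]
def ridge(n,C,h=.14,r=.012):
    """centre of the rod across its line, C world xy points; returns measured offsets (m) along level normal"""
    g=cv2.cvtColor(load(n)[0],cv2.COLOR_BGR2GRAY).astype(float)
    t=np.gradient(C,axis=0);t/=np.linalg.norm(t,axis=1)[:,None];N=np.c_[-t[:,1],t[:,0]]
    o=np.arange(-r,r+1e-9,.0004);out=[]
    for c,nn in zip(C,N):
        P=np.c_[c+o[:,None]*nn,np.full(len(o),h)];uv=proj(n,P)
        v=map_coordinates(g,[uv[:,1],uv[:,0]],order=1)
        b=np.minimum(v[:5].mean(),v[-5:].mean());w=np.clip(v-b-.4*(v.max()-b),0,None)
        k=v.argmax();m=abs(o-o[k])<.007
        out.append((o[m]*w[m]).sum()/w[m].sum() if v.max()-b>15 else np.nan)
    return C+np.array(out)[:,None]*N,np.array(out)
E
python3 - <<'E'
from fit import *
L=.06*np.pi/2
sF=np.r_[np.linspace(-.018,L+.042,40)];sL=np.linspace(.0,L+.01,20)
for n in('top','scene'):
  p=np.array([.6468,-.0292,-.172,.038])
  for it in range(4):
    F,of=ridge(n,curve(p,sF)[0]);B,ob=ridge(n,left(p,sL))
    kf=np.isfinite(of);kb=np.isfinite(ob)
    def f(q): 
        def nd(M,C):
            t=np.gradient(C,axis=0);t/=np.linalg.norm(t,axis=1)[:,None];return (M-C)[:,0]*-t[:,1]+(M-C)[:,1]*t[:,0]
        return np.r_[nd(F,curve(q,sF)[0])[kf],nd(B,left(q,sL))[kb]]
    r=least_squares(f,p,loss='soft_l1',f_scale=.001,x_scale=[.01,.01,.1,.1]);p=r.x
  print(n,p.round(4),np.degrees(p[2:]).round(2),kf.sum(),kb.sum(),(r.fun*1e3).round(1),'tip',curve(p,L+.05)[0],'face',curve(p,-.026)[0])
  np.save(f'p_{n}.npy',p)
E
```

```text
top [ 0.6471 -0.0271 -0.1745  0.054 ] [-10.    3.1] 40 20 [ 0.1 -0.2  0.2  0.1 -0.2 -0.1 -0.   0.1  0.  -0.2 -0.1  0.1  0.1  0.
 -0.   0.1 -0.   0.  -0.1  0.2  0.3  0.2 -0.2  0.   0.   0.   0.1  0.3
  0.1  0.1 -0.   0.1  0.1 -0.   0.  -0.1  0.  -0.1 -0.3 -0.2  0.2  0.3
  0.  -0.1  0.  -0.2 -0.1  0.   0.3  0.2 -0.4 -0.2 -0.2  0.  -0.1  0.2
  0.1 -0.2 -0.1  0. ] tip [ 0.52065328 -0.13059703] face [ 0.64158073 -0.05864668]
scene [ 0.6491 -0.0249 -0.3072  0.2002] [-17.6   11.47] 29 5 [ -1.8  -1.6  -1.5  -1.    0.    0.4   0.2   0.6   0.3  -0.4   0.1   0.6
   0.2   0.6   0.1   0.1   0.2   0.   -0.1   0.1   0.1  -0.    0.1  -0.
   0.2   0.3   0.2  -0.7  -3.2 -10.9  -0.5   0.3   0.6   0.5] tip [ 0.5157394  -0.12813496] face [ 0.63938281 -0.05544851]
```

```bash
cat >> fit.py <<'E'
def prism(x,y,z,yaw):
    a=np.arange(8)*np.pi/4+np.pi/8;R=.017/np.cos(np.pi/8)
    V=np.array([[sx*.012,R*np.cos(b),R*np.sin(b)] for sx in(-1,1) for b in a])
    c,s=np.cos(yaw),np.sin(yaw);return np.c_[x+c*V[:,0]-s*V[:,1],y+s*V[:,0]+c*V[:,1],z+V[:,2]]
def sil(n,V,box,k=8):
    x0,y0,x1,y1=box;m=np.zeros(((y1-y0)*k,(x1-x0)*k),np.uint8)
    uv=((proj(n,V)-[x0-.5,y0-.5])*k).astype(np.float32)
    cv2.fillConvexPoly(m,cv2.convexHull(uv).astype(np.int32),255);return cv2.resize(m,(x1-x0,y1-y0),interpolation=cv2.INTER_AREA)/255.
def silfit(n,box,init,z,blur=.8):
    from scipy.optimize import minimize
    x0,y0,x1,y1=box;I=load(n)[0][y0:y1,x0:x1].astype(float)
    def cost(q):
        m=cv2.GaussianBlur(sil(n,prism(q[0]/100,q[1]/100,z,q[2]/5),box),(0,0),blur)
        A=np.c_[m.ravel(),np.ones(m.size)];X=I.reshape(-1,3);return ((X-A@np.linalg.lstsq(A,X,rcond=None)[0])**2).mean()
    q0=np.array([init[0]*100,init[1]*100,init[2]*5]);b=None
    for dy in(-.3,0,.3):
        r=minimize(cost,q0+[0,0,dy*5],method='Nelder-Mead',options=dict(initial_simplex=q0+[0,0,dy*5]+np.r_[np.zeros((1,3)),np.eye(3)*.6]))
        if b is None or r.fun<b.fun:b=r
    return b.x/[100,100,5],b.fun,((load(n)[0][y0:y1,x0:x1].reshape(-1,3)-I.reshape(-1,3).mean(0))**2).mean()
E
python3 - <<'E'
from fit import *
for n,box in(('top',(419,156,438,179)),('scene',(211,293,234,315))):
    q,f,v=silfit(n,box,(.611,-.354,.15),.017);print(n,q.round(4),np.degrees(q[2]),f,v)
print(env.sense()['tool_rot'])
E
```

```text
top [ 0.6127 -0.3578  0.0949] 5.435115091801405 10.295382521661953 523.1369384559797
scene [ 0.6121 -0.3566  0.0993] 5.690132406571127 68.99542388160009 1467.6237352039038
[-8.49325063e-04  9.78874940e-01  2.04458049e-01 -1.88930542e-04]
```

>>> jog_arm([
  {"translation": [0,0,0],"turn": 0.105,"claw": 0.25},
  {"translation": [0,0,0],"turn": 0.105,"claw": 0.25},
  {"translation": [0,0,0],"turn": 0.105,"claw": 0.25},
  {"translation": [2.5,-1.2,0],"turn": 0,"claw": 0.25},
  {"translation": [2.94,-1.38,0],"turn": 0,"claw": 0.25},
  {"translation": [2.94,-1.38,0],"turn": 0,"claw": 0.25},
  {"translation": [2.94,-1.38,0],"turn": 0,"claw": 0.25},
  {"translation": [2.94,-1.38,0],"turn": 0,"claw": 0.25},
  {"translation": [2.94,-1.38,0],"turn": 0,"claw": 0.25},
  {"translation": [2.94,-1.38,0],"turn": 0,"claw": 0.25},
  {"translation": [2.94,-1.38,0],"turn": 0,"claw": 0.25},
  {"translation": [2.94,-1.38,0],"turn": 0,"claw": 0.25},
  {"translation": [2.94,-1.38,0],"turn": 0,"claw": 0.25},
  {"translation": [2.94,-1.38,2],"turn": 0,"claw": 0.25},
  {"translation": [2.94,-1.38,2],"turn": 0,"claw": 0.25},
  {"translation": [2.94,-1.38,2],"turn": 0,"claw": 0.25},
  {"translation": [0,0,2],"turn": 0,"claw": 0.25},
  {"translation": [0,0,0],"turn": 0,"claw": 0.25},
  {"translation": [0,0,0],"turn": 0,"claw": 0.25},
], squeeze=40)

```text
clock: 1.68
ee_pos: [0.608, -0.359, 0.1493]
tool_rot: [-0.001, 0.999, 0.049, -0.002]
contact_force: [-0.3, -0.5, 0.8]
gripper_width: 0.0531
finger_force: 0.0
```

>>> jog_arm([
  {"translation": [0.47,-0.11,3],"turn": 0,"claw": 0.25},
  {"translation": [0,0,3.2],"turn": 0,"claw": 0.25},
  {"translation": [0,0,3.2],"turn": 0,"claw": 0.25},
  {"translation": [0,0,2.2],"turn": 0,"claw": 0.25},
  {"translation": [0,0,1.8],"turn": 0,"claw": 0.25},
  {"translation": [0,0,0.8],"turn": 0,"claw": 0.25},
  {"translation": [0,0,0.3],"turn": 0,"claw": 0.25},
  {"translation": [0,0,0],"turn": 0,"claw": 0.25},
  {"translation": [0,0,0],"turn": 0,"claw": 0.25},
])

```text
clock: 2.43
ee_pos: [0.6145, -0.359, 0.0086]
tool_rot: [0.001, 0.999, 0.048, 0.001]
contact_force: [-0.7, -0.1, -0.0]
gripper_width: 0.0535
finger_force: 0.0
```

```bash
python3 - <<'E'
from h import *
s=env.sense();print(s['ee_pos'],s['tool_rot'],s['contact_force'])
im,d=grab('scene');a=im[240:330,170:270];im2,_=grab('top');b=im2[130:215,390:470]
f=lambda q:cv2.resize(q,(400,360),interpolation=cv2.INTER_CUBIC)
cv2.imwrite('pics/grasp.png',cv2.convertScaleAbs(np.hstack([f(a),f(b)]),alpha=1.8))
E
```

```text
[ 0.61446128 -0.35901399  0.00857941] [8.45151829e-04 9.98846174e-01 4.80004669e-02 1.24937630e-03] [-0.7462905  -0.06630749 -0.01509816]
```

View pics/grasp.png

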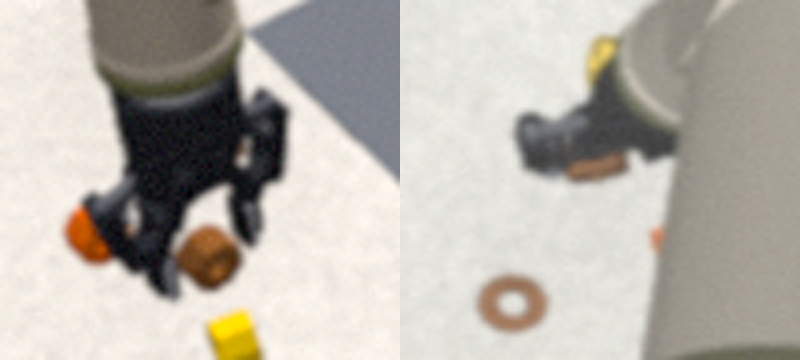

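The piece (scene crop 210,258) sits between the two open fingers. I'll lower a little and close.

>>> jog_arm([
  {"translation": [-0.15,0,0.3],"turn": 0,"claw": 0.25},
  {"translation": [0,0,0.2],"turn": 0,"claw": 0.25},
  {"translation": [0,0,0],"turn": 0,"claw": 0},
  {"translation": [0,0,0],"turn": 0,"claw": -0.3},
  {"translation": [0,0,0],"turn": 0,"claw": -0.5},
  {"translation": [0,0,0],"turn": 0,"claw": -1},
  {"translation": [0,0,0],"turn": 0,"claw": -1},
  {"translation": [0,0,0],"turn": 0,"claw": -1},
], squeeze=30)

```text
clock: 3.2
ee_pos: [0.6122, -0.3579, 0.0013]
tool_rot: [-0.0, 0.999, 0.048, 0.0]
contact_force: [0.3, -0.1, 0.0]
gripper_width: 0.0337
finger_force: 30.1
```

>>> jog_arm([
  {"translation": [0,0,-1.5],"turn": 0,"claw": -1},
  {"translation": [0,0,-3],"turn": 0,"claw": -1},
  {"translation": [0,0,-3],"turn": 0,"claw": -1},
  {"translation": [0,0,-3],"turn": 0,"claw": -1},
  {"translation": [0,0,-1.8],"turn": 0.1,"claw": -1},
  {"translation": [0,0,0],"turn": 0.1165,"claw": -1},
  {"translation": [-0.9,-1.46,0],"turn": 0,"claw": -1},
  {"translation": [-1.8,-2.5,0],"turn": 0,"claw": -1},
  {"translation": [-1.8,-2.5,0],"turn": 0,"claw": -1},
  {"translation": [-1.8,-2.5,0],"turn": 0,"claw": -1},
  {"translation": [-1.8,-2.5,0],"turn": 0,"claw": -1},
  {"translation": [-1.8,-2.5,0],"turn": 0,"claw": -1},
  {"translation": [-1.8,-2.5,0],"turn": 0,"claw": -1},
  {"translation": [-1.8,-2.5,0],"turn": 0,"claw": -1},
  {"translation": [-1.2,-1.7,0],"turn": 0,"claw": -1},
  {"translation": [-0.62,-0.8,0],"turn": 0,"claw": -1},
  {"translation": [0,0,0],"turn": 0,"claw": -1},
  {"translation": [0,0,0],"turn": 0,"claw": -1},
  {"translation": [0,0,0],"turn": 0,"claw": -1},
])

```text
clock: 4.78
ee_pos: [0.4864, -0.1284, 0.1248]
tool_rot: [0.0, 0.998, -0.061, 0.001]
contact_force: [-0.4, -0.5, -0.2]
gripper_width: 0.0337
finger_force: 30.1
```

```bash
python3 - <<'E'
from fit import *
s=env.sense();q=s['tool_rot'];print(s['ee_pos'],q,2*np.arctan2(q[2],q[1]),s['contact_force'],s['joints'])
p=np.load('p_top.npy');print(curve(p,.06*np.pi/2+.05+.035))
im,d=grab('scene');a=im[190:250,250:330];im2,_=grab('top');b=im2[140:220,320:400]
f=lambda q:cv2.resize(q,(400,400),interpolation=cv2.INTER_CUBIC)
cv2.imwrite('pics/pre.png',cv2.convertScaleAbs(np.hstack([f(a),f(b)]),alpha=1.8))
E
```

```text
[ 0.48636591 -0.12836444  0.12482131] [ 3.27316863e-04  9.98157154e-01 -6.06784195e-02  5.63961796e-04] -0.1214314586078905 [-0.43648311 -0.47830318 -0.22286004] [ 0.30451178  0.20978755 -0.1246402   1.84251593  0.02978462  1.08985223
 -1.52340149]
(array([ 0.48590696, -0.12639068]), np.float64(-0.12047259480339179))
```

View pics/pre.png

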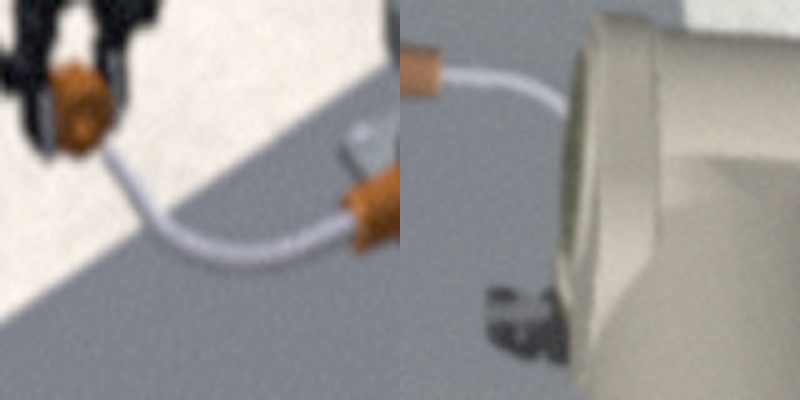

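```bash
python3 - <<'E'
from fit import *
p=np.load('p_top.npy');L=.06*np.pi/2
C,_=curve(p,np.linspace(-.015,L+.045,25));M,o=ridge('scene',C);print((o*1e3).round(1))
# scene-camera cross offset sensitivity: ridge offset is along level normal, at z=.14
s=env.sense();e=s['ee_pos']
x0,y0,w,h,k=255,190,60,55,10
im=load('scene')[0];a=cv2.convertScaleAbs(cv2.resize(im[y0:y0+h,x0:x0+w],None,fx=k,fy=k,interpolation=cv2.INTER_CUBIC),alpha=1.6)
f=lambda uv:np.round((uv-[x0-.5,y0-.5])*k).astype(np.int32)
V=f(proj('scene',prism(e[0],e[1],e[2]+.0157,-.1214)))
for q in(V[:8],V[8:]):cv2.polylines(a,[q],True,(0,255,0),1)
for r,col in((.0065,(255,255,0)),):
    t=np.linspace(0,6.28,40);c,sn=np.cos(-.1214),np.sin(-.1214)
    P=np.c_[e[0]+.012*c-sn*r*np.cos(t),e[1]+.012*sn+c*r*np.cos(t),e[2]+.0157+r*np.sin(t)];cv2.polylines(a,[f(proj('scene',P))],True,col,1)
Cc,_=curve(p,np.linspace(0,L+.05,60));cv2.polylines(a,[f(proj('scene',np.c_[Cc,np.full(60,.14)]))],False,(255,0,255),1)
cv2.imwrite('pics/ov.png',a)
E
```

```text
[-5.9 -5.6 -5.8 -5.6 -6.6 -6.3 -6.  -6.  -6.  -5.9 -6.1 -5.6 -5.2 -4.8
 -4.2 -3.4 -3.3  nan  nan  nan  nan  nan  nan  nan  nan]
```

View pics/ov.png

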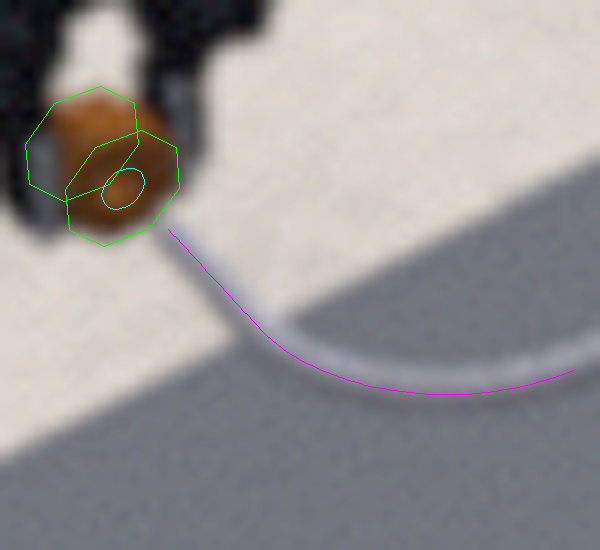

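```bash
cat > dfit.py <<'E'
from fit import *
from scipy.spatial import cKDTree
L=.06*np.pi/2;S=np.linspace(-.022,L+.049,900);SL=np.linspace(-.0,L+.01,500)
def axis(p): return np.r_[np.c_[curve(p,S)[0],np.full(900,p[4])],np.c_[left(p,SL),np.full(500,p[4])]]
for n in('top','scene'):
    R=np.load(n+'rod.npy');p=np.r_[np.load('p_top.npy'),.14]
    cam=np.array(vision.camera_info(n)['pose'])[:3,3]
    for it in range(5):
        k=cKDTree(axis(p)).query(R)[0]<(.012 if it<2 else .009)
        f=lambda q:cKDTree(axis(q)).query(R[k])[0]-.005
        r=least_squares(f,p,loss='soft_l1',f_scale=.001,x_scale=[.01,.01,.1,.1,.01],diff_step=1e-4);p=r.x
    A=axis(p);dd,i=cKDTree(A).query(R[k]);D=(R[k]-A[i])
    print(n,k.sum(),p.round(4),np.degrees(p[2:4]),'std',r.fun.std(),'tip',curve(p,L+.05)[0],'mean off',D.mean(0),D[i<900].mean(0))
    if n=='scene':
        g=k
E
python3 dfit.py
```

```text
top 400 [ 0.6477 -0.0289 -0.1748  0.0454  0.141 ] [-10.01695772   2.60084056] std 0.0014651407287219508 tip [ 0.52077376 -0.13131161] mean off [-5.70517988e-04  6.43134191e-05  3.25797180e-03] [-0.00048113  0.00038141  0.00343418]
scene 321 [ 0.6455 -0.0273 -0.1537  0.0349  0.1404] [-8.8069239   1.99872441] std 0.001580936101559246 tip [ 0.52029065 -0.13110741] mean off [ 0.00086678 -0.00102307  0.00258822] [ 0.00093329 -0.00127615  0.00241062]
```

>>> jog_arm([
  {"translation": [0,-0.16,0],"turn": 0.002,"claw": -1},
  {"translation": [0.6,0,0],"turn": 0,"claw": -1},
  {"translation": [0.6,0,0],"turn": 0,"claw": -1},
  {"translation": [0.3,0,0],"turn": 0,"claw": -1},
  {"translation": [0,0,0],"turn": 0,"claw": -1},
  {"translation": [0,0,0],"turn": 0,"claw": -1},
  {"translation": [0,0,0],"turn": 0,"claw": -1},
  {"translation": [0,0,0],"turn": 0,"claw": -1},
  {"translation": [0,0,0],"turn": 0,"claw": -1},
])

```text
clock: 5.63
ee_pos: [0.5006, -0.1269, 0.1244]
tool_rot: [-0.0, 0.998, -0.061, -0.0]
contact_force: [0.1, -0.4, 0.1]
gripper_width: 0.0334
finger_force: 30.1
```

```bash
cat > st.py <<'E'
from fit import *
import sys
p=np.array([.647,-.0280,-.1735,.050]); L=.06*np.pi/2
s=env.sense();q=s['tool_rot'];e=s['ee_pos'];psi=2*np.arctan2(q[2],q[1])
S=np.linspace(-.03,.2,4601);C,A=curve(p,S);i=np.argmin(np.linalg.norm(C-e[:2],axis=1))
n=np.array([-np.sin(A[i]),np.cos(A[i])]);F=s['contact_force']
print('t',s['clock'],'e',e.round(4),'psi',psi.round(4),'path psi',A[i].round(4),'s mm',(S[i]*1e3).round(1),'left-off mm',((e[:2]-C[i])@n*1e3).round(2),'F',F.round(1),'M',s['moment'].round(2))
f=np.array([np.cos(psi),np.sin(psi)]);l=np.array([-np.sin(psi),np.cos(psi)])
print('F fwd,left,up',(F[:2]@f).round(1),(F[:2]@l).round(1),F[2].round(1))
for ds in map(float,sys.argv[1:]):
    t,a=curve(p,S[i]-ds/1e3);d=t-e[:2];print(ds,'tool cm',(100*np.array([d@f,-d@l])).round(3),'turn',-(a-psi).round(4))
E
python3 st.py 20
```

```text
t 5.6333 e [ 0.5006 -0.1269  0.1244] psi -0.1217 path psi -0.1235 s mm 164.5 left-off mm 1.76 F [ 0.1 -0.4  0.1] M [-0.02  0.03 -0.02]
F fwd,left,up 0.1 -0.3 0.1
20.0 tool cm [2.002 0.179] turn 0.0018
```

>>> jog_arm([
  {"translation": [0,0.15,0],"turn": 0,"claw": -1},
  {"translation": [0,0,0],"turn": 0,"claw": -1},
  {"translation": [0,0,0],"turn": 0,"claw": -1},
  {"translation": [0,0,0],"turn": 0,"claw": -1},
])

```text
clock: 5.97
ee_pos: [0.5005, -0.1284, 0.1244]
tool_rot: [-0.0, 0.998, -0.061, 0.0]
contact_force: [0.3, -0.3, 0.2]
gripper_width: 0.0333
finger_force: 30.1
```

```bash
python3 st.py; python3 - <<'E'
from h import *
for _ in range(4):
    grab('scene');e=env.sense();print(e['ee_pos'].round(4),e['contact_force'].round(1))
E
```

```text
t 5.9667 e [ 0.5005 -0.1284  0.1244] psi -0.1218 path psi -0.1235 s mm 164.4 left-off mm 0.22 F [ 0.3 -0.3  0.2] M [ 0.01 -0.04 -0.06]
F fwd,left,up 0.3 -0.2 0.2
[ 0.5005 -0.1284  0.1244] [-0.7 -0.  -0.7]
[ 0.5005 -0.1284  0.1244] [-1.   0.2 -0.7]
[ 0.5006 -0.1283  0.1243] [ 0.2 -0.1 -1.1]
[ 0.5006 -0.1283  0.1244] [-0.6 -0.4 -0.2]
```

>>> jog_arm([
  {"translation": [0.3,0.02,0],"turn": 0,"claw": -1},
  {"translation": [0.3,0,0],"turn": 0,"claw": -1},
  {"translation": [0.2,0,0],"turn": 0,"claw": -1},
  {"translation": [0.2,0,0],"turn": 0,"claw": -1},
  {"translation": [0.2,0,0],"turn": 0,"claw": -1},
  {"translation": [0,0,0],"turn": 0,"claw": -1},
])

```text
clock: 6.67
ee_pos: [0.5128, -0.1301, 0.1243]
tool_rot: [-0.0, 0.998, -0.061, 0.0]
contact_force: [-0.3, -0.4, 0.5]
gripper_width: 0.0331
finger_force: 30.1
```

```bash
python3 st.py
```

```text
t 6.6667 e [ 0.5128 -0.1301  0.1243] psi -0.1216 path psi -0.1235 s mm 152.0 left-off mm 0.11 F [-0.3 -0.4  0.5] M [0.04 0.   0.01]
F fwd,left,up -0.3 -0.4 0.5
```

>>> jog_arm([
  {"translation": [0.25,0,0],"turn": 0.002,"claw": -1},
  {"translation": [0.25,0,0],"turn": 0,"claw": -1},
  {"translation": [0.25,0,0],"turn": 0,"claw": -1},
  {"translation": [0.25,0,0],"turn": 0,"claw": -1},
  {"translation": [0,0,0],"turn": 0,"claw": -1},
])

```text
clock: 7.08
ee_pos: [0.5229, -0.1313, 0.1243]
tool_rot: [-0.0, 0.998, -0.062, 0.0]
contact_force: [-0.2, -0.7, 0.0]
gripper_width: 0.0332
finger_force: 30.1
```

```bash
python3 st.py; python3 - <<'E'
from h import *
im,_=grab('scene');x0,y0,w,h,k=255,190,60,55,10
cv2.imwrite('pics/in1.png',cv2.convertScaleAbs(cv2.resize(im[y0:y0+h,x0:x0+w],None,fx=k,fy=k,interpolation=cv2.INTER_CUBIC),alpha=1.6))
E
```

```text
t 7.0833 e [ 0.5229 -0.1313  0.1243] psi -0.1235 path psi -0.1235 s mm 141.8 left-off mm 0.17 F [-0.2 -0.7  0. ] M [-0.05 -0.03 -0.03]
F fwd,left,up -0.1 -0.7 0.0
```

View pics/in1.png

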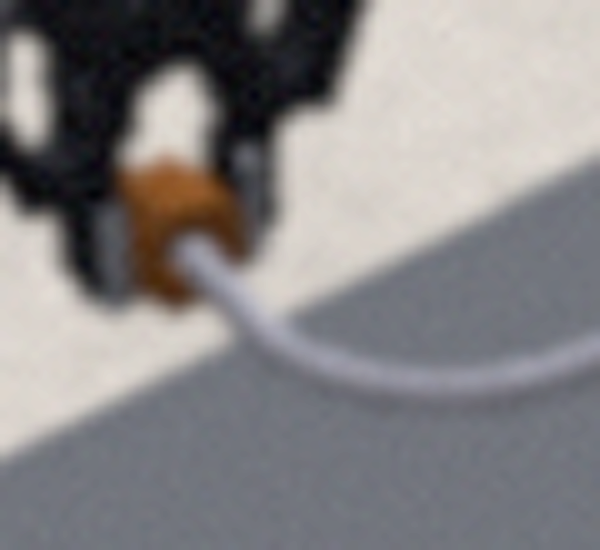

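The rod enters the bore at crop pixel (190,248), so the piece is threaded. I'll carry on along the leg.

>>> jog_arm([
  {"translation": [0.3,0.01,0],"turn": 0,"claw": -1},
  {"translation": [0.3,0,0],"turn": 0,"claw": -1},
  {"translation": [0.3,0,0],"turn": 0,"claw": -1},
  {"translation": [0.3,0,0],"turn": 0,"claw": -1},
  {"translation": [0.3,0,0],"turn": 0,"claw": -1},
  {"translation": [0.3,0,0],"turn": 0,"claw": -1},
  {"translation": [0,0,0],"turn": 0,"claw": -1},
  {"translation": [0,0,0],"turn": 0,"claw": -1},
])

```text
clock: 7.8
ee_pos: [0.5403, -0.1335, 0.1242]
tool_rot: [-0.0, 0.998, -0.062, -0.0]
contact_force: [-0.6, -0.8, 0.1]
gripper_width: 0.0334
finger_force: 30.1
```

```bash
python3 st.py
```

```text
t 7.8 e [ 0.5403 -0.1335  0.1242] psi -0.1235 path psi -0.1235 s mm 124.2 left-off mm 0.08 F [-0.6 -0.8  0.1] M [-0.05  0.03 -0.03]
F fwd,left,up -0.5 -0.8 0.1
```

>>> jog_arm([
  {"translation": [0,0.1,0],"turn": 0,"claw": -1},
  {"translation": [0,0.05,0],"turn": 0,"claw": -1},
  {"translation": [0,0,0],"turn": 0,"claw": -1},
  {"translation": [0,0,0],"turn": 0,"claw": -1},
])

```text
clock: 8.13
ee_pos: [0.5399, -0.1348, 0.1243]
tool_rot: [-0.0, 0.998, -0.062, -0.0]
contact_force: [0.7, 1.8, -1.5]
gripper_width: 0.0335
finger_force: 30.1
```

```bash
python3 st.py
```

```text
t 8.1333 e [ 0.5399 -0.1348  0.1243] psi -0.1234 path psi -0.1235 s mm 124.4 left-off mm -1.21 F [ 0.7  1.8 -1.5] M [ 0.37 -0.04 -0.02]
F fwd,left,up 0.5 1.8 -1.5
```

>>> jog_arm([
  {"translation": [0,-0.1,0],"turn": 0,"claw": -1},
  {"translation": [0,-0.1,0],"turn": 0,"claw": -1},
  {"translation": [0,-0.1,0],"turn": 0,"claw": -1},
  {"translation": [0,0,0],"turn": 0,"claw": -1},
  {"translation": [0,0,0],"turn": 0,"claw": -1},
])

```text
clock: 8.55
ee_pos: [0.5404, -0.1321, 0.1244]
tool_rot: [0.0, 0.998, -0.062, 0.0]
contact_force: [-0.0, -0.5, 0.3]
gripper_width: 0.0329
finger_force: 30.2
```

```bash
python3 st.py
```

```text
t 8.55 e [ 0.5404 -0.1321  0.1244] psi -0.1236 path psi -0.1235 s mm 124.3 left-off mm 1.5 F [-0.  -0.5  0.3] M [-0.01 -0.02 -0.01]
F fwd,left,up 0.0 -0.5 0.3
```

>>> jog_arm([
  {"translation": [0,-0.05,0],"turn": 0,"claw": -1},
  {"translation": [0,-0.05,0],"turn": 0,"claw": -1},
  {"translation": [0,0,0],"turn": 0,"claw": -1},
  {"translation": [0,0,0],"turn": 0,"claw": -1},
])

```text
clock: 8.88
ee_pos: [0.5404, -0.1317, 0.1243]
tool_rot: [0.0, 0.998, -0.062, 0.0]
contact_force: [-0.4, -2.3, -0.7]
gripper_width: 0.0334
finger_force: 30.2
```

```bash
python3 st.py
```

```text
t 8.8833 e [ 0.5404 -0.1317  0.1243] psi -0.1243 path psi -0.1235 s mm 124.4 left-off mm 1.92 F [-0.4 -2.3 -0.7] M [-0.53  0.06 -0.02]
F fwd,left,up -0.1 -2.3 -0.7
```

```bash
cat > pl.py <<'E'
import sys
from fit import *
# usage: pl.py Ox Oy yaw t  corr_cmd_left  s_end step
Ox,Oy,yaw,t,s_end,step=map(float,sys.argv[1:7]);p=[Ox,Oy,yaw,t]
s_=env.sense();q=s_['tool_rot'];e=s_['ee_pos'];psi=2*np.arctan2(q[2],q[1])
def pose(s):
    u=np.linspace(-.012,.012,25);C,_=curve(p,s/1e3-u);d=C[-1]-C[0];a=np.arctan2(d[1],d[0])
    n=np.array([-np.sin(a),np.cos(a)]);o=(C-C[12])@n;return C[12]+n*(o.max()+o.min())/2,a
S=np.arange(-40,190,.1);P=np.array([pose(s)[0] for s in S]);i=np.argmin(np.linalg.norm(P-e[:2],axis=1));s=S[i];a=pose(s)[1]
F=s_['contact_force'];f=np.array([np.cos(psi),np.sin(psi)]);l=np.array([-f[1],f[0]])
M=s_['moment']
print('t %.2f s %.1f left %.2fmm dpsi %.4f z %.4f | F fwd %.1f left %.1f up %.1f | M fwd %.2f left %.2f z %.2f'%(s_['clock'],s,(e[:2]-P[i])@np.array([-np.sin(a),np.cos(a)])*1e3,psi-a,e[2],F[:2]@f,F[:2]@l,F[2],M[:2]@f,M[:2]@l,M[2]))
if step>0:
    c=e[:2].copy();k=max(1,int(np.ceil((s-s_end)/step)));
    for ss in np.linspace(s,s_end,k+1)[1:]:
        g,a=pose(ss);f=np.array([np.cos(psi),np.sin(psi)]);l=np.array([-f[1],f[0]]);d=g-c
        print('%.0f: [%.2f, %.2f] turn %.3f'%(ss,d@f*100,-d@l*100,-(a-psi)));c,psi=g,a
E
python3 pl.py .647 -.02765 -.1735 .05 88 4
```

```text
t 8.88 s 124.3 left 1.57mm dpsi -0.0008 z 0.1243 | F fwd -0.1 left -2.3 up -0.7 | M fwd -0.54 left -0.01 z -0.02
121: [0.36, 0.16] turn -0.001
117: [0.36, 0.00] turn -0.000
113: [0.36, -0.00] turn -0.000
110: [0.36, -0.00] turn 0.000
106: [0.36, -0.00] turn -0.000
103: [0.36, -0.00] turn -0.005
99: [0.36, -0.00] turn -0.014
95: [0.36, -0.01] turn -0.023
92: [0.36, -0.01] turn -0.032
88: [0.36, -0.01] turn -0.041
```

>>> jog_arm([
  {"translation": [0,0.18,0],"turn": -0.001,"claw": -1},
  {"translation": [0.36,0,0],"turn": 0,"claw": -1},
  {"translation": [0.36,0,0],"turn": 0,"claw": -1},
  {"translation": [0.36,0,0],"turn": 0,"claw": -1},
  {"translation": [0.36,0,0],"turn": 0,"claw": -1},
  {"translation": [0.36,0,0],"turn": 0,"claw": -1},
  {"translation": [0.36,0,0],"turn": -0.005,"claw": -1},
  {"translation": [0.36,0,0],"turn": -0.014,"claw": -1},
  {"translation": [0,0,0],"turn": 0,"claw": -1},
  {"translation": [0,0,0],"turn": 0,"claw": -1},
])

```text
clock: 9.72
ee_pos: [0.5654, -0.1359, 0.1242]
tool_rot: [-0.0, 0.999, -0.052, -0.0]
contact_force: [-0.6, -0.3, 0.4]
gripper_width: 0.0335
finger_force: 30.2
```

```bash
python3 pl.py .647 -.02765 -.1735 .05 84 3
```

```text
t 9.72 s 98.9 left 0.35mm dpsi 0.0013 z 0.1242 | F fwd -0.6 left -0.4 up 0.4 | M fwd 0.03 left -0.03 z 0.03
96: [0.30, 0.03] turn -0.017
93: [0.30, -0.01] turn -0.024
90: [0.30, -0.01] turn -0.031
87: [0.30, -0.01] turn -0.037
84: [0.30, -0.01] turn -0.043
```

>>> jog_arm([
  {"translation": [0.3,0.03,0],"turn": -0.017,"claw": -1},
  {"translation": [0.3,-0.01,0],"turn": -0.024,"claw": -1},
  {"translation": [0.3,-0.01,0],"turn": -0.031,"claw": -1},
  {"translation": [0.3,-0.01,0],"turn": -0.037,"claw": -1},
  {"translation": [0.3,-0.01,0],"turn": -0.043,"claw": -1},
  {"translation": [0,0,0],"turn": 0,"claw": -1},
  {"translation": [0,0,0],"turn": 0,"claw": -1},
])

```text
clock: 10.3
ee_pos: [0.5803, -0.1367, 0.1242]
tool_rot: [-0.0, 1.0, 0.024, -0.0]
contact_force: [0.1, -0.2, -0.4]
gripper_width: 0.0334
finger_force: 30.2
```

```bash
python3 pl.py .647 -.02765 -.1735 .05 69 3
```

```text
t 10.30 s 83.9 left 0.02mm dpsi -0.0020 z 0.1242 | F fwd 0.1 left -0.2 up -0.4 | M fwd 0.10 left -0.01 z 0.01
81: [0.30, -0.01] turn -0.051
78: [0.29, -0.01] turn -0.050
75: [0.29, -0.01] turn -0.050
72: [0.29, -0.01] turn -0.050
69: [0.29, -0.01] turn -0.050
```

>>> jog_arm([
  {"translation": [0.3,-0.02,0],"turn": -0.051,"claw": -1},
  {"translation": [0.3,-0.01,0],"turn": -0.05,"claw": -1},
  {"translation": [0.29,-0.01,0],"turn": -0.05,"claw": -1},
  {"translation": [0.29,-0.01,0],"turn": -0.05,"claw": -1},
  {"translation": [0.29,-0.01,0],"turn": -0.05,"claw": -1},
  {"translation": [0,0,0],"turn": 0,"claw": -1},
  {"translation": [0,0,0],"turn": 0,"claw": -1},
])

```text
clock: 10.88
ee_pos: [0.5946, -0.134, 0.1243]
tool_rot: [-0.0, 0.989, 0.148, -0.0]
contact_force: [-0.1, 0.4, -0.7]
gripper_width: 0.0335
finger_force: 30.2
```

```bash
python3 pl.py .647 -.02765 -.1735 .05 54 3
```

```text
t 10.88 s 69.2 left 0.31mm dpsi 0.0033 z 0.1243 | F fwd 0.0 left 0.4 up -0.7 | M fwd 0.02 left 0.03 z 0.00
67: [0.25, 0.03] turn -0.039
64: [0.25, -0.01] turn -0.042
62: [0.25, -0.01] turn -0.042
59: [0.25, -0.01] turn -0.042
57: [0.25, -0.01] turn -0.042
54: [0.25, -0.01] turn -0.042
```

>>> jog_arm([
  {"translation": [0.25,0.03,0],"turn": -0.039,"claw": -1},
  {"translation": [0.25,-0.01,0],"turn": -0.042,"claw": -1},
  {"translation": [0.25,-0.01,0],"turn": -0.042,"claw": -1},
  {"translation": [0.25,-0.01,0],"turn": -0.042,"claw": -1},
  {"translation": [0.25,-0.01,0],"turn": -0.042,"claw": -1},
  {"translation": [0.25,-0.01,0],"turn": -0.042,"claw": -1},
  {"translation": [0,0,0],"turn": 0,"claw": -1},
  {"translation": [0,0,0],"turn": 0,"claw": -1},
])

```text
clock: 11.55
ee_pos: [0.6081, -0.128, 0.1243]
tool_rot: [-0.0, 0.963, 0.269, -0.0]
contact_force: [0.6, -0.1, -0.2]
gripper_width: 0.0333
finger_force: 30.2
```

```bash
python3 pl.py .647 -.02765 -.1735 .05 54 0
```

```text
t 11.55 s 54.1 left 0.25mm dpsi 0.0000 z 0.1243 | F fwd 0.5 left -0.4 up -0.2 | M fwd 0.01 left -0.02 z 0.01
```

>>> jog_arm([
  {"translation": [0,0.06,0],"turn": 0,"claw": -1},
  {"translation": [0,0.04,0],"turn": 0,"claw": -1},
  {"translation": [0,0,0],"turn": 0,"claw": -1},
])

```text
clock: 11.8
ee_pos: [0.6087, -0.1289, 0.1243]
tool_rot: [-0.0, 0.963, 0.27, -0.0]
contact_force: [-1.2, 0.3, -1.1]
gripper_width: 0.0334
finger_force: 30.2
```

```bash
python3 pl.py .647 -.02765 -.1735 .05 54 0
```

```text
t 11.80 s 54.1 left -0.80mm dpsi 0.0016 z 0.1243 | F fwd -0.9 left 0.9 up -1.1 | M fwd 0.10 left -0.01 z 0.02
```

>>> jog_arm([
  {"translation": [0,-0.1,0],"turn": 0,"claw": -1},
  {"translation": [0,-0.1,0],"turn": 0,"claw": -1},
  {"translation": [0,0,0],"turn": 0,"claw": -1},
  {"translation": [0,0,0],"turn": 0,"claw": -1},
])

```text
clock: 12.13
ee_pos: [0.6079, -0.1275, 0.1244]
tool_rot: [0.0, 0.963, 0.27, 0.0]
contact_force: [-0.3, -2.0, -0.5]
gripper_width: 0.0336
finger_force: 30.2
```

```bash
python3 pl.py .647 -.02765 -.1735 .05 54 0
```

```text
t 12.13 s 54.1 left 0.79mm dpsi 0.0022 z 0.1244 | F fwd -1.3 left -1.5 up -0.5 | M fwd -0.35 left -0.05 z -0.02
```

```bash
python3 pl.py .647 -.02765 -.1735 .05 30 3
```

```text
t 12.13 s 54.1 left 0.79mm dpsi 0.0022 z 0.1244 | F fwd -1.3 left -1.5 up -0.5 | M fwd -0.35 left -0.05 z -0.02
51: [0.26, 0.07] turn -0.042
49: [0.27, -0.01] turn -0.045
46: [0.27, -0.01] turn -0.045
43: [0.27, -0.01] turn -0.045
41: [0.27, -0.01] turn -0.045
38: [0.27, -0.01] turn -0.045
35: [0.27, -0.01] turn -0.045
33: [0.27, -0.01] turn -0.045
30: [0.27, -0.01] turn -0.045
```

>>> jog_arm([
  {"translation": [0,0.1,0],"turn": 0,"claw": -1},
  {"translation": [0.29,-0.01,0],"turn": -0.048,"claw": -1},
  {"translation": [0.29,-0.01,0],"turn": -0.05,"claw": -1},
  {"translation": [0.29,-0.01,0],"turn": -0.05,"claw": -1},
  {"translation": [0.29,-0.01,0],"turn": -0.05,"claw": -1},
  {"translation": [0.29,-0.01,0],"turn": -0.05,"claw": -1},
  {"translation": [0,0,0],"turn": 0,"claw": -1},
  {"translation": [0,0,0],"turn": 0,"claw": -1},
])

```text
clock: 12.8
ee_pos: [0.6195, -0.1185, 0.1242]
tool_rot: [-0.0, 0.922, 0.387, -0.0]
contact_force: [-0.4, -1.5, 0.4]
gripper_width: 0.0334
finger_force: 30.3
```

```bash
python3 pl.py .647 -.02765 -.1735 .05 24 3
```

```text
t 12.80 s 39.0 left 0.59mm dpsi -0.0021 z 0.1242 | F fwd -1.3 left -0.8 up 0.4 | M fwd -0.05 left 0.02 z -0.00
37: [0.25, 0.05] turn -0.044
34: [0.25, -0.01] turn -0.042
32: [0.25, -0.01] turn -0.042
29: [0.25, -0.01] turn -0.042
27: [0.25, -0.01] turn -0.042
24: [0.25, -0.01] turn -0.042
```

>>> jog_arm([
  {"translation": [0.1,0.07,0],"turn": -0.016,"claw": -1},
  {"translation": [0.28,0,0],"turn": -0.048,"claw": -1},
  {"translation": [0.28,0,0],"turn": -0.047,"claw": -1},
  {"translation": [0.28,0,0],"turn": -0.047,"claw": -1},
  {"translation": [0.28,0,0],"turn": -0.047,"claw": -1},
  {"translation": [0.28,0,0],"turn": -0.047,"claw": -1},
  {"translation": [0,0,0],"turn": 0,"claw": -1},
  {"translation": [0,0,0],"turn": 0,"claw": -1},
])

```text
clock: 13.47
ee_pos: [0.6293, -0.1075, 0.1242]
tool_rot: [-0.0, 0.866, 0.5, -0.0]
contact_force: [0.0, 0.8, -1.0]
gripper_width: 0.0329
finger_force: 30.3
```

```bash
python3 pl.py .647 -.02765 -.1735 .05 9 3
```

```text
t 13.47 s 24.2 left -0.58mm dpsi 0.0028 z 0.1242 | F fwd 0.7 left 0.4 up -1.0 | M fwd 0.06 left -0.05 z 0.03
22: [0.25, -0.06] turn -0.039
19: [0.25, -0.01] turn -0.042
17: [0.25, -0.01] turn -0.042
14: [0.25, -0.01] turn -0.042
12: [0.25, -0.00] turn -0.041
9: [0.25, -0.00] turn -0.034
```

>>> jog_arm([
  {"translation": [0.05,-0.06,0],"turn": -0.007,"claw": -1},
  {"translation": [0.25,-0.01,0],"turn": -0.041,"claw": -1},
  {"translation": [0.25,0,0],"turn": -0.042,"claw": -1},
  {"translation": [0.25,-0.01,0],"turn": -0.042,"claw": -1},
  {"translation": [0.25,-0.01,0],"turn": -0.042,"claw": -1},
  {"translation": [0,0,0],"turn": 0,"claw": -1},
  {"translation": [0,0,0],"turn": 0,"claw": -1},
])

```text
clock: 14.05
ee_pos: [0.6332, -0.0978, 0.1244]
tool_rot: [0.0, 0.819, 0.573, 0.0]
contact_force: [0.2, -1.4, -1.1]
gripper_width: 0.0334
finger_force: 30.3
```

```bash
python3 pl.py .647 -.02765 -.1735 .05 -6 3
```

```text
t 14.05 s 13.7 left 0.06mm dpsi 0.0016 z 0.1244 | F fwd -1.2 left -0.6 up -1.1 | M fwd 0.01 left 0.03 z 0.01
11: [0.28, 0.00] turn -0.043
8: [0.28, -0.00] turn -0.036
5: [0.28, 0.00] turn -0.031
2: [0.28, 0.00] turn -0.025
-0: [0.28, 0.00] turn -0.020
-3: [0.28, 0.00] turn -0.014
-6: [0.28, 0.00] turn -0.009
```

>>> jog_arm([
  {"translation": [0.28,0,0],"turn": -0.043,"claw": -1},
  {"translation": [0.28,0,0],"turn": -0.036,"claw": -1},
  {"translation": [0.28,0,0],"turn": -0.031,"claw": -1},
  {"translation": [0.28,0,0],"turn": -0.025,"claw": -1},
  {"translation": [0.2,0,0],"turn": -0.016,"claw": -1},
  {"translation": [0,0,0],"turn": 0,"claw": -1},
  {"translation": [0,0,0],"turn": 0,"claw": -1},
])

```text
clock: 14.63
ee_pos: [0.6369, -0.0849, 0.1243]
tool_rot: [-0.0, 0.774, 0.634, 0.0]
contact_force: [-0.1, 0.1, -0.5]
gripper_width: 0.0333
finger_force: 30.3
```

```bash
python3 pl.py .647 -.02765 -.1735 .05 -12 2.5
```

```text
t 14.63 s 0.2 left 0.03mm dpsi 0.0017 z 0.1243 | F fwd 0.1 left 0.1 up -0.5 | M fwd -0.00 left 0.04 z -0.01
-2: [0.24, 0.00] turn -0.012
-5: [0.24, 0.00] turn -0.009
-7: [0.24, -0.00] turn -0.005
-10: [0.24, -0.00] turn -0.001
-12: [0.24, 0.00] turn 0.003
```

>>> jog_arm([
  {"translation": [0.24,0,0],"turn": -0.012,"claw": -1},
  {"translation": [0.24,0,0],"turn": -0.009,"claw": -1},
  {"translation": [0.24,0,0],"turn": -0.005,"claw": -1},
  {"translation": [0.2,0,0],"turn": 0,"claw": -1},
  {"translation": [0,0,0],"turn": 0,"claw": -1},
  {"translation": [0,0,0],"turn": 0,"claw": -1},
])

```text
clock: 15.13
ee_pos: [0.6386, -0.0757, 0.1244]
tool_rot: [-0.0, 0.765, 0.644, 0.0]
contact_force: [0.8, -0.2, -0.2]
gripper_width: 0.0334
finger_force: 30.3
```

```bash
python3 pl.py .647 -.02765 -.1735 .05 -14 1
```

```text
t 15.13 s -9.2 left 0.02mm dpsi -0.0008 z 0.1244 | F fwd -0.1 left -0.9 up -0.2 | M fwd -0.01 left -0.01 z -0.01
-10: [0.10, 0.00] turn -0.000
-11: [0.10, 0.00] turn 0.001
-12: [0.10, 0.00] turn 0.002
-13: [0.10, -0.00] turn -0.000
-14: [0.10, -0.00] turn -0.000
```

>>> jog_arm([
  {"translation": [0.1,0,0],"turn": 0,"claw": -1},
  {"translation": [0.1,0,0],"turn": 0.001,"claw": -1},
  {"translation": [0.1,0,0],"turn": 0,"claw": -1},
  {"translation": [0.05,0,0],"turn": 0,"claw": -1},
  {"translation": [0,0,0],"turn": 0,"claw": -1},
  {"translation": [0,0,0],"turn": 0,"claw": -1},
])

```text
clock: 15.63
ee_pos: [0.639, -0.0734, 0.1243]
tool_rot: [0.0, 0.766, 0.643, -0.0]
contact_force: [-0.8, -2.8, 0.8]
gripper_width: 0.0333
finger_force: 30.4
```

```bash
python3 pl.py .647 -.02765 -.1735 .05 -14 0
```

```text
t 15.63 s -11.5 left 0.01mm dpsi -0.0007 z 0.1243 | F fwd -2.9 left 0.3 up 0.8 | M fwd 0.05 left 0.68 z 0.10
```

>>> jog_arm([
  {"translation": [0.05,0,0],"turn": 0,"claw": -1},
  {"translation": [0.05,0,0],"turn": 0,"claw": -1},
  {"translation": [0,0,0],"turn": 0,"claw": -1},
  {"translation": [0,0,0],"turn": 0,"claw": -1},
])

```text
clock: 15.97
ee_pos: [0.639, -0.0734, 0.1243]
tool_rot: [0.0, 0.766, 0.643, -0.001]
contact_force: [-2.2, -5.7, 1.3]
gripper_width: 0.0334
finger_force: 30.5
```

```bash
python3 pl.py .647 -.02765 -.1735 .05 -14 0
```

```text
t 15.97 s -11.6 left 0.01mm dpsi -0.0013 z 0.1243 | F fwd -6.0 left 1.2 up 1.3 | M fwd 0.22 left 1.30 z 0.04
```

>>> jog_arm([
  {"translation": [0.04,0,0],"turn": 0,"claw": -1},
  {"translation": [0.03,0,0],"turn": 0,"claw": -1},
  {"translation": [0,0,0],"turn": 0,"claw": -1},
  {"translation": [0,0,0],"turn": 0,"claw": -1},
  {"translation": [0,0,0],"turn": 0,"claw": -1},
  {"translation": [0,0,0],"turn": 0,"claw": -1},
  {"translation": [0,0,0],"turn": 0,"claw": -1},
  {"translation": [0,0,0],"turn": 0,"claw": -1},
  {"translation": [0,0,0],"turn": 0,"claw": -1},
  {"translation": [0,0,0],"turn": 0,"claw": -1},
  {"translation": [0,0,0],"turn": 0,"claw": -1},
])

```text
clock: 16.88
ee_pos: [0.639, -0.0734, 0.1243]
tool_rot: [0.001, 0.766, 0.643, -0.001]
contact_force: [-2.4, -8.5, 0.7]
gripper_width: 0.0332
finger_force: 30.5
```

```bash
python3 pl.py .647 -.02765 -.1735 .05 -14 0; python3 - <<'E'
from h import *
im,_=grab('scene');x0,y0,w,h,k=290,185,80,60,10
cv2.imwrite('pics/home.png',cv2.convertScaleAbs(cv2.resize(im[y0:y0+h,x0:x0+w],None,fx=k,fy=k,interpolation=cv2.INTER_CUBIC),alpha=1.6))
E
```

```text
t 16.88 s -11.6 left -0.00mm dpsi -0.0020 z 0.1243 | F fwd -8.8 left 0.9 up 0.7 | M fwd 0.26 left 1.57 z 0.11
```

View pics/home.png

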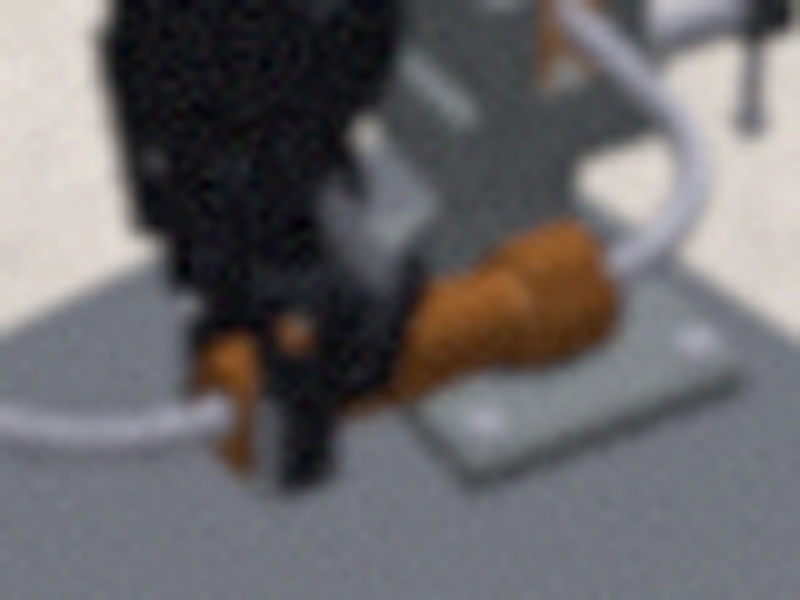

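The piece is pressed against the grip, with the rod entering it at crop pixel (225,410), and about 8.8 N was held for roughly 0.75 s. I'll ease off the push and release.

>>> jog_arm([
  {"translation": [-0.1,0,0],"turn": 0,"claw": -1},
  {"translation": [-0.1,0,0],"turn": 0,"claw": -1},
  {"translation": [0,0,0],"turn": 0,"claw": -1},
  {"translation": [0,0,0],"turn": 0,"claw": -0.2},
  {"translation": [0,0,0],"turn": 0,"claw": -0.1},
  {"translation": [0,0,0],"turn": 0,"claw": 0.1},
  {"translation": [0,0,0],"turn": 0,"claw": 0.3},
  {"translation": [0,0,0],"turn": 0,"claw": 0.3},
  {"translation": [0,0,0],"turn": 0,"claw": 0.3},
])

```text
clock: 17.68
ee_pos: [0.6391, -0.0724, 0.1243]
tool_rot: [-0.0, 0.765, 0.644, 0.0]
contact_force: [0.7, -0.6, -0.4]
gripper_width: 0.0555
finger_force: 0.0
```

>>> jog_arm([
  {"translation": [0,0,-1],"turn": 0,"claw": 0.3},
  {"translation": [0,0,-2],"turn": 0,"claw": 0.3},
  {"translation": [0,0,-3],"turn": 0,"claw": 0.3},
  {"translation": [0,0,-3],"turn": 0,"claw": 0.3},
  {"translation": [0,0,-3],"turn": 0,"claw": 0.3},
  {"translation": [-3,0,0],"turn": 0,"claw": 0.3},
  {"translation": [-3,0,0],"turn": 0,"claw": 0.3},
  {"translation": [-3,0,0],"turn": 0,"claw": 0.3},
  {"translation": [-3,0,0],"turn": 0,"claw": 0.3},
  {"translation": [-3,0,0],"turn": 0,"claw": 0.3},
  {"translation": [-3,0,0],"turn": 0,"claw": 0.3},
  {"translation": [-3,0,0],"turn": 0,"claw": 0.3},
  {"translation": [0,0,0],"turn": 0,"claw": 0.3},
  {"translation": [0,0,0],"turn": 0,"claw": 0.3},
])

```text
clock: 18.85
ee_pos: [0.602, -0.2827, 0.2447]
tool_rot: [0.0, 0.767, 0.642, -0.0]
contact_force: [-0.1, -0.0, -0.4]
gripper_width: 0.0558
finger_force: 0.0
```

```bash
python3 - <<'E'
from h import *
f=lambda im,x0,y0:cv2.convertScaleAbs(cv2.resize(im[y0:y0+60,x0:x0+80],(400,300),interpolation=cv2.INTER_CUBIC),alpha=1.6)
im,_=grab('scene');im2,_=grab('top')
cv2.imwrite('pics/end.png',np.hstack([f(im,290,185),f(im2,285,125)]))
E
```

```text
(no output)
```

View pics/end.png

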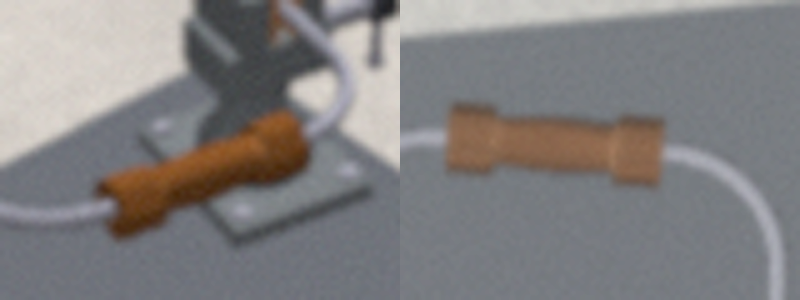

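The end piece sits flush against the grip, at crop pixels (613–663) in the top view, mirroring the fixed piece at the other end. The gripper is clear of it.

```bash
python3 -c "
from plant import ticket;print(ticket.sign_off())"
```

```text
the job is handed in; nothing more can be done
None
```

The wooden end piece is on the handle, pressed home against the grip at about 8.8 N and released. I saw no force reading near the 12 N marking limit, and the job was handed in at about 19 s; no verdict came back.

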